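# Damp check of the toddler-plate drawer base

## Task

Check the base of the drawer for damp: slide the divider tray sideways until the blue paper mark beneath it is fully uncovered, then take the orange moisture meter by its body and hold it upright on the mark, its foot centred on the red dot and its wide side along the white line. Press lightly, with about 5 N (never over 15 N), and finish while still holding the meter there; the program ends in that hold, with nothing put down or let go. Leave the plates, bowl and cup where they are.

Things in the scene. Friction and masses are not known exactly. Their poses are not given: they have to be found in the camera images.
- drawer: open beech drawer, fixed. Origin: its middle, on the work surface; x to its back, y to its left, z up. Inside 380 (x) by 620 mm (y), walls 14 mm thick, 100 mm high (front panel 112). Front half: solid floor 25 mm above the work surface; back half: springy ply panel under the divider tray. Behind it, from 210 mm beyond the origin, stands its green unit, 122 mm high.
- panel: thin ply base of the drawer's back half, 180 mm (x) by 620 mm (y), top 25 mm above the work surface. Origin: middle of its top face; axes as the drawer. It is springy: pressed, the whole panel sinks straight down by 1 mm per 1.5 N (stops at 14 mm).
- tray (a joint): slide of the divider tray along the drawer's y, m: 0 in the middle, positive to the left (+y), -0.19 to 0.19; friction 1.5 N, stays where left. Beech frame with see-through base, 170 (x) by 240 mm (y), 8 mm walls, centre 95 mm behind the drawer's origin, underside 50 and rim 95 mm above the work surface. A yellow fork is fixed in the left bay.
- tray_grip (a point): top middle of the tray's grab fin, 125 mm above the work surface; axes as the drawer. The fin is 60 mm long (x), 12 mm thick (y) and stands 30 mm above the rim on the tray's 12 mm thick middle partition; on both sides of it the bays are 41 mm deep below the rim and empty for 75 mm. The tray ends 120 mm from here on either side in y.
- mark: blue paper mark, 70 mm (its x) by 46 mm (its y), flat on the ply panel under the tray, 25 mm above the work surface, with a white line along its x and a 16 mm red dot at its centre, the origin. It counts as uncovered with the tray's centre over 140 mm in y from the dot; sliding the tray to the end farther from the mark gives 190 mm or more.
- meter: orange pocket moisture meter standing upright on its foot in the drawer's front half, 140 mm tall, 84 to 156 g. Origin: centre of the foot's underside; z up along the meter, x along its wide side. Black rubber foot 50 mm (x) by 34 mm (y) and 18 mm high; above it the body, 40 mm (x) by 26 mm (y). Loose; front and back are alike for this job (a half turn makes no difference).
- plates: stack of four blue toddler plates, 170 mm across, 36 mm high, in the drawer's front left. Origin: centre of the underside. Not to be disturbed.
- bowl: green bowl, 112 mm across, 50 mm high, in the drawer's front half. Origin: centre of the underside. Not to be disturbed.
- cup: stainless steel sippy cup with grey lid and spout, 70 mm across, 96 mm high, in the drawer's front half. Origin: centre of the underside. Not to be disturbed.
Things that resemble listed ones, but are neither listed nor needed, are in the scene too. What is meant by the meter is not grey, and is the smaller of those in its own colour.

How it is judged:
By the outcome, as a careful person would: the job done as asked, in the order asked, and still so for the second after the job is handed in, while the arm keeps its last pose, push and grip.
It also fails if it takes over 58 s, if anything falls off the work surface, if the arm or the gripper's body presses on something with over 40 N, if the wrist force passes 120 N, or if a joint passes its speed limit or range.

## Robot

A 7-joint arm with a two-finger parallel gripper is mounted at the origin on the work surface. World frame = base frame: x ahead of the robot, y to its left, z up, the work surface at z = 0. Lengths are in m, angles in degrees, forces in N, time in s.
With the tool pointing down it reaches from about 0.35 to 0.9 m from the base axis. Payload 7.2 kg.
Tool frame: the origin (TCP) lies at the very end of the fingers, on their centre line; the grasp point (between the pads) lies 19 mm behind it; z points along the fingers, y is the line along which they close (so a half turn about z gives the same grasp; the last joint's range is limited). The gripper opens to 88 mm and grips with 3 to 60 N. Pads are 20 mm wide; open, the fingers measure 115 mm over their backs; the gripper's body (75 mm by 178 mm) begins 61 mm behind the grasp point.
Start: joints at [-69.626, 23.554, -0.728, 91.456, 0.321, 64.991, -4.71], TCP at [0.257, 0.57, 0.223] pointing down, gripper open.
Joint ranges: [-169.25, 169.25], [-16.82, 113.86], [-84.01, 82.57], [7.8, 145.47], [-59.2, 239.2], [7.22, 106.19], [-163.78, 163.78]. Speed limits (degrees/s): [136.94, 136.94, 172.46, 172.46, 180, 180, 180].

## Interface

Orientations are given as [roll, pitch, yaw] about the fixed x, y, z axes, in that order (R = Rz(yaw) Ry(pitch) Rx(roll)).
In Python, from bench import * gives the robot as it stands. The module is installed in compiled form; this text tells all that it offers.
- The arm moves only by the tool send_rows, never from a script. Its arguments are lists of equal length, an entry for each row: "linear": the shift along the tool's x, y, z scaled (see below), a list of three; "rotation": the turn, a rotation vector about the tool's x, y, z scaled (see below), a list of three. In form: {"linear": [[x, y, z], ...], "rotation": [[ax, ay, az], ...]}. A call has 1 to 12 rows; each row shifts and turns the commanded pose from where the row before left it, along the tool's axes as they then stand; what a row does not reach is not made up. The controller multiplies each number of a shift by 10 cm and each number of a turn by 6 degrees. A row lasts 1/12 s, in which the tool goes at most 41.7 mm and 7.16 degrees, less where a joint would pass 70% of its speed; a pose out of reach is approached as far as the arm can. A call with a number of a shift or a turn outside -1 to 1 is refused whole. A call with a gripper value outside its range is refused whole. "grip" is the opening, from 0 (shut) to 1 (fully open), set as the call begins (left out, the last holds). The fingers move at their own pace and stop on an object; "force" is the grip in N (left out, the last holds). Time passes only in rows, so rows that do not move let the fingers close. It gives the time, the measured TCP pose, the force, the opening and the grip force at its end, in the units of the state.
- get_state(): the state, without advancing time (a new reading comes with each control period).
- camera(name): name is "scene" or "top"; returns a dict with "frame" (384x512x3 uint8, red, green, blue), "z_map" (384x512 float32, m along the optical axis (not along the pixel's ray), 0 where there is no reading), "vfov" (degrees; the focal length in pixels is half the picture's height over the tangent of half this angle, whatever the lens; pixels are square), "cx", "cy" (the principal point, pixels), "k1" (the pictures are not rectified: a ray, as slopes to the right and down, at radius r is drawn at 1 + k1 r^2 times it, then the intrinsics apply), "origin" and "orientation" of the camera in the world. Camera axes: x right, y down, z forward; pixel columns grow to the right and rows downward; lengths in m; the calibration is good to about 2 mm. A picture is of the moment at which its call begins.
- hand_in(): hands the job in; it is judged then, once.
Trained networks look in the newest picture that a camera, given by its name, has taken for a name from the list of things; names that differ only in an ending like _2 or _b are one class to them, and where a whole thing is asked for, a point or a joint stands for the part that bears it (a point fixed in the world has none). Each returns a list of dicts, best first, with "score" (0 to 1); they miss things now and then, are a little off and sometimes report something else, mostly with a low value. They report only what shows in the picture. A call takes as long as a camera call. They do not tell look-alikes from the thing itself.
- find_in(camera, name): "centre" ([column, row] in pixels, amid what is visible of it).
- outline_of(camera, name): "region" (384x512 bool, what is visible of it) and "centre" ([column, row] in pixels, amid what is visible of it).
- place_of(camera, name): "centre" ([column, row] in pixels: a listed point, or the origin of a listed thing).
The state is a dict: "time": time; "q": joint angles; "qd": joint speeds; "tau": joint torques, N m; "tcp_pos": TCP position; "tcp_rot": TCP orientation; "contact_force": force on the tool from outside, world axes, zero at the start; "torque": the same for the moment, N m; "width": opening from 0.0 (shut) to 1.0 (fully open); "grasp_force": force on a finger pad.
Only numpy, scipy, OpenCV 4.12 (cv2) and the standard library are available. Lean on these libraries where they do the work, as an engineer would, in place of code of your own. Each camera call takes 0.05 s, during which the arm holds its last target. There are 200 camera calls.

## Working session

There is one attempt and no reset: what is moved stays moved. The work goes in short steps, Python scripts to look and compute and a tool call to move; the robot and the scene stay as the last step left them, time stands still between calls to the robot, and variables do not carry over. Pictures are saved under pics/ and viewed, at most 10 in all, crops included, and the job is handed in when it is done.

Besides the shell and the picture viewer there is one more tool, called after "Emit:" as a command line: name --argument value ..., lists and objects as JSON in quotes. send_rows: Moves the arm, as the interface text tells. Shifts and turns lie within -1 to 1; 1 stands for 10 cm of shift or 6 degrees of turn. Its arguments: {"type":"object","properties":{"linear":{"type":"array","items":{"type":"array","items":{"type":"number","minimum":-1,"maximum":1}}},"rotation":{"type":"array","items":{"type":"array","items":{"type":"number","minimum":-1,"maximum":1}}},"grip":{"type":"number"},"force":{"type":"number"}},"required":["linear","rotation"]}

```bash
mkdir -p pics
cat > h.py <<'E'
from bench import *
import numpy as np, cv2
from scipy.spatial.transform import Rotation as R
def rot(o):
    o=np.array(o,float)
    if o.shape==(3,3): return o
    if o.size==4: return R.from_quat(o).as_matrix()
    return R.from_euler('xyz',o,degrees=True).as_matrix()
def ray(c,p):
    f=c['frame'].shape[0]/2/np.tan(np.radians(c['vfov']/2))
    d=np.array([(p[0]-c['cx'])/f,(p[1]-c['cy'])/f]); u=d.copy()
    for _ in range(20): u=d/(1+c['k1']*(u@u))
    return np.array([u[0],u[1],1.])
def atz(c,p,z):
    r=rot(c['orientation'])@ray(c,p); o=np.array(c['origin']); return o+r*(z-o[2])/r[2]
def atd(c,p):
    d=c['z_map'][int(round(p[1])),int(round(p[0]))]; return np.array(c['origin'])+rot(c['orientation'])@ray(c,p)*d
def px(c,P):
    f=c['frame'].shape[0]/2/np.tan(np.radians(c['vfov']/2))
    v=rot(c['orientation']).T@(np.array(P)-c['origin']); u=v[:2]/v[2]; u=u*(1+c['k1']*(u@u)); return u*f+[c['cx'],c['cy']]
def two(c1,p1,c2,p2):
    A=[];b=[]
    for c,p in((c1,p1),(c2,p2)):
        d=rot(c['orientation'])@ray(c,p); d/=np.linalg.norm(d); M=np.eye(3)-np.outer(d,d); A.append(M); b.append(M@np.array(c['origin']))
    return np.linalg.lstsq(np.vstack(A),np.hstack(b),rcond=None)[0]
def save(c,n): cv2.imwrite(f'pics/{n}.png',cv2.cvtColor(c['frame'],cv2.COLOR_RGB2BGR))
E
python3 - <<'E'
from h import *
s=get_state();print(s)
np.set_printoptions(precision=4,suppress=True)
C={}
for n in('scene','top'):
    c=camera(n);C[n]=c;save(c,n+'0');print(n,{k:c[k] for k in c if k not in('frame','z_map')})
    for t in('drawer','tray_grip','mark','meter','plates','bowl','cup'):
        for r in place_of(n,t)[:3]:
            print(t,np.round(r['centre'],1),round(r['score'],2),atd(c,r['centre']))
    for r in find_in(n,'meter')[:4]: print('find',r['centre'],r['score'],atd(c,r['centre']))
E
```

```text
{'time': 0.0, 'q': array([-69.62584186,  23.59925335,  -0.72886893,  91.50260875,
         0.3199815 ,  64.98823188,  -4.71194322]), 'qd': array([ 0.01849785, -0.0478182 , -0.02680391, -0.01938784,  0.00194049,
        0.03001722,  0.07696669]), 'tau': array([ 8.11085501e-04, -5.87947655e+01,  6.42019585e-01, -2.91076452e+01,
       -5.38648129e-02,  1.80986803e-02,  1.34868028e-04]), 'tcp_pos': array([0.25684379, 0.5692567 , 0.2218276 ]), 'tcp_rot': array([-1.79912086e+02,  5.21818619e-03,  1.55717558e+02]), 'contact_force': array([-0.11613435, -0.1524607 ,  0.38299817]), 'torque': array([ 0.01830634, -0.01117951,  0.010573  ]), 'grasp_force': 0.0, 'width': 0.9992166163639298}
scene {'vfov': 57.7783445843884, 'cx': 254.85898135257398, 'cy': 186.78451365448305, 'k1': -0.047356398016448545, 'origin': array([ 0.8995, -0.371 ,  0.7314]), 'orientation': array([-140.8048,   -0.7716,   60.2103])}
drawer [295.6 227.6] 0.87 [ 0.5953 -0.0857  0.0957]
tray_grip [315.5 238.4] 0.79 [ 0.6498 -0.0773  0.1233]
tray_grip [194.  224.8] 0.24 [ 0.4615 -0.2689  0.0649]
meter [173.  174.2] 0.94 [ 0.2581 
[... 443 characters left out ...]
44456692, 'k1': 0.003722158533584881, 'origin': array([ 0.3864, -0.0976,  1.3943]), 'orientation': array([-176.7906,   -0.364 ,  -89.6054])}
drawer [230.1 170.7] 0.92 [ 0.5451 -0.0424  0.0248]
tray_grip [239.3 127.3] 0.82 [ 0.6694 -0.0694  0.0556]
meter [298.6 272.9] 0.98 [ 0.2602 -0.2301  0.1799]
meter [261.  196.8] 0.71 [ 0.4592 -0.131   0.169 ]
meter [356.  252.3] 0.69 [ 0.3062 -0.4142  0.0353]
plates [156.6 194.5] 0.91 [0.4703 0.1682 0.0589]
bowl [216.4 197.8] 0.63 [ 0.4635 -0.003   0.0317]
cup [302.6 205.5] 0.64 [ 0.4396 -0.2494  0.1041]
find [300.6, 276.2] 0.95 [ 0.2519 -0.235   0.1824]
find [364.8, 252.2] 0.92 [ 0.3113 -0.4199  0.1153]
find [259.2, 194.4] 0.5 [ 0.466  -0.1263  0.1636]
```

View pics/scene0.png

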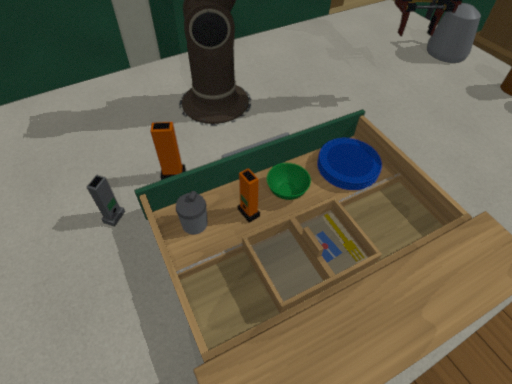

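View pics/top0.png

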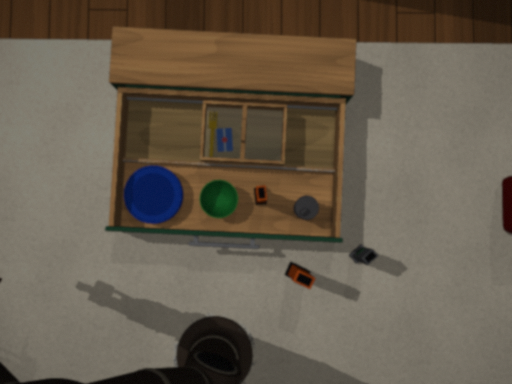

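The scene picture shows the small orange meter inside the drawer at about (249,195). The larger orange one (168,150) and the grey one (106,200) stand outside. In the top picture the tray fin is at (244,133), and the blue mark (225,140) lies under the tray's left bay, so the tray has to go right (-y). The meter is at (261,195), between the bowl (219,198) and the cup (306,207).

Run:
```python
from h import *
np.set_printoptions(precision=4,suppress=True)
a=camera('scene');b=camera('top')
print('rng',get_state()['tcp_pos'])
def cloud(c):
    f=192/np.tan(np.radians(c['vfov']/2)); h,w=c['z_map'].shape
    u,v=np.meshgrid(np.arange(w),np.arange(h)); d=np.stack([(u-c['cx'])/f,(v-c['cy'])/f],-1); s=d.copy()
    for _ in range(15): s=d/(1+c['k1']*(s**2).sum(-1,keepdims=True))
    r=np.concatenate([s,np.ones((h,w,1))],-1)@rot(c['orientation']).T
    return np.array(c['origin'])+r*c['z_map'][...,None]
for n,c in(('scene',a),('top',b)):
    P=cloud(c); hsv=cv2.cvtColor(c['frame'],cv2.COLOR_RGB2HSV); H,S,V=[hsv[...,i].astype(int) for i in range(3)]
    ok=c['z_map']>0
    # meter
    m=(P[...,0]>.38)&(P[...,0]<.54)&(P[...,1]>-.19)&(P[...,1]<-.07)&(P[...,2]>.045)&ok
    q=P[m]; top=q[q[:,2]>.155]
    print(n,'meter',m.sum(),q[:,2].max(),'top',len(top),top.mean(0),cv2.minAreaRect((top[:,:2]*1000).astype(np.float32)))
    # mark blue
    m=(H>98)&(H<125)&(S>90)&(P[...,0]>.56)&(P[...,1]>-.15)&ok
    n_,l,st,ce=cv2.connectedComponentsWithStats(m.astype(np.uint8)); print('blue',[(st[i].tolist()) for i in range(1,n_) if st[i][4]>15])
    ys,xs=np.nonzero(m); Q=np.array([atz(c,(x,y),.025)[:2]*1000 for x,y in zip(xs,ys)],np.float32)
    if len(Q): print('mark rect',cv2.minAreaRect(Q))
    m=((H<8)|(H>172))&(S>110)&(P[...,0]>.56)&(P[...,0]<.75)&(P[...,1]>-.25)&(P[...,1]<.1)&ok
    ys,xs=np.nonzero(m); print('red',len(xs), xs.mean() if len(xs) else 0,ys.mean() if len(xs) else 0, atz(c,(xs.mean(),ys.mean()),.025) if len(xs) else 0)
    # fin
    m=(P[...,2]>.108)&(P[...,2]<.14)&(P[...,0]>.55)&(P[...,0]<.75)&(P[...,1]>-.2)&(P[...,1]<.05)&ok
    q=P[m]; print('fin',len(q),q.mean(0) if len(q) else 0,cv2.minAreaRect((q[:,:2]*1000).astype(np.float32)) if len(q) else 0)
    m=(P[...,2]>.085)&(P[...,2]<.106)&(P[...,0]>.53)&(P[...,0]<.76)&(P[...,1]>-.25)&(P[...,1]<.08)&ok
    q=P[m]; print('rim',len(q),q.mean(0) if len(q) else 0,cv2.minAreaRect((q[:,:2]*1000).astype(np.float32)) if len(q) else 0)
    img=c['frame']; r=(np.s_[85:250,100:350] if n=='top' else np.s_[150:310,180:420])
    cv2.imwrite(f'pics/{n}crop.png',cv2.resize(cv2.cvtColor(img[r],cv2.COLOR_RGB2BGR),None,fx=3,fy=3,interpolation=cv2.INTER_CUBIC))
    m=(P[...,2]>.09)&(P[...,2]<.118)&(P[...,0]>.3)&(P[...,0]<.9)&ok
    if n=='top': q=P[m]; print('walls',cv2.minAreaRect((q[:,:2]*1000).astype(np.float32)))
```

```text
rng [0.257  0.5697 0.2226]
scene meter 749 0.1686934160182324 top 216 [ 0.4715 -0.1343  0.1645] ((469.0724792480469, -132.8881072998047), (41.68363571166992, 25.317140579223633), 6.25681209564209)
blue [[317, 232, 25, 24, 191], [322, 250, 11, 12, 79]]
mark rect ((635.746337890625, -23.09330940246582), (68.11226654052734, 43.61905288696289), 3.9926185607910156)
red 23 324.7826086956522 245.8695652173913 [ 0.6363 -0.0228  0.025 ]
fin 249 [ 0.6488 -0.0843  0.1214] ((646.6511840820312, -82.45381164550781), (13.057516098022461, 60.60264205932617), 89.33944702148438)
rim 3501 [ 0.6862 -0.0916  0.0957] ((658.472900390625, -81.37480163574219), (329.17742919921875, 196.1710662841797), 87.46208953857422)
top meter 187 0.17265927930603842 top 145 [ 0.4695 -0.1324  0.1667] ((470.1886291503906, -132.26060485839844), (40.04481506347656, 25.806859970092773), 6.666414737701416)
blue [[217, 129, 7, 22, 119], [225, 128, 7, 23, 121]]
mark rect ((618.7200317382812, 76.7463150024414), (68.98380279541016, 251.336181640625), 11.294206619262695)
red 11 224.0909090909091 139.36363636363637 [ 0.6391 -0.0236  0.025 ]
fin 102 [ 0.6497 -0.0828  0.1245] ((681.3538208007812, -115.58119201660156), (161.04005432128906, 130.21368408203125), 87.49598693847656)
rim 1715 [ 0.6882 -0.0836  0.097 ] ((660.3914184570312, -81.11727905273438), (328.2396545410156, 195.62615966796875), 87.62054443359375)
walls ((602.6964111328125, -69.96865844726562), (733.6859741210938, 595.8378295898438), 89.29000091552734)
```

View pics/topcrop.png

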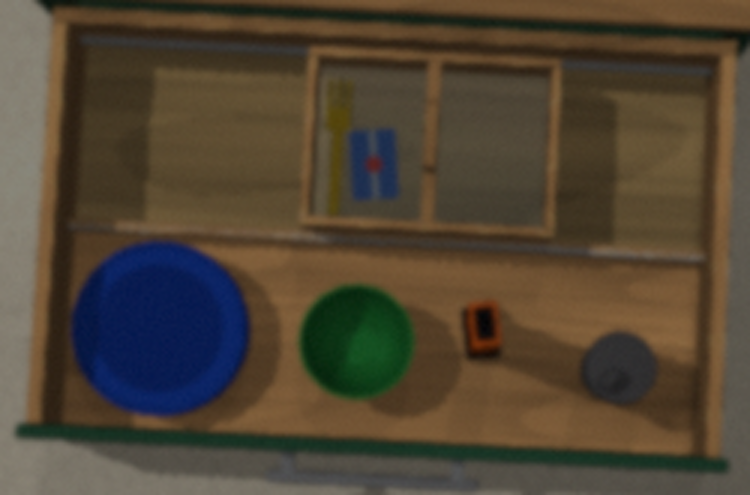

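View pics/scenecrop.png

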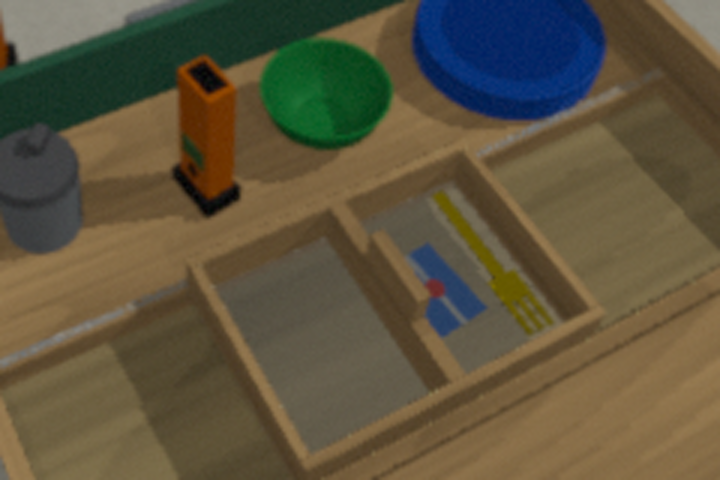

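The crops show the fork in the left bay, with the fin clear of it. The mark's dot lies about 60 mm left of the fin, and the meter stands clear of the bowl and cup. The drawer's yaw is about -2.5°.

I'm turning the tool and moving over the fin.

Emit:
send_rows --linear '[[0, 0, 0], [0, 0, 0], [0, 0, 0], [0, 0, 0], [-0.209, -0.317, 0], [-0.209, -0.317, 0], [-0.209, -0.317, 0], [-0.209, -0.317, 0], [-0.209, -0.317, 0], [-0.209, -0.317, 0], [-0.209, -0.317, 0], [-0.209, -0.317, 0]]' --rotation '[[0, 0, -0.91], [0, 0, -0.91], [0, 0, -0.91], [0, 0, -0.91], [0, 0, 0], [0, 0, 0], [0, 0, 0], [0, 0, 0], [0, 0, 0], [0, 0, 0], [0, 0, 0], [0, 0, 0]]' --grip 0.7

```text
time: 2.0
tcp_pos: [0.414, 0.3075, 0.223]
tcp_rot: [180.0, 0.0, 177.6]
contact_force: [1.0, -0.4, -0.0]
width: 0.699
grasp_force: 0.0
```

Emit:
send_rows --linear '[[-0.209, -0.317, 0], [-0.209, -0.317, 0], [-0.209, -0.317, 0], [-0.209, -0.317, 0], [-0.209, -0.317, 0], [-0.209, -0.317, 0], [-0.209, -0.317, 0], [-0.209, -0.317, 0], [-0.209, -0.317, 0], [-0.209, -0.317, 0], [-0.209, -0.317, 0], [-0.209, -0.317, 0]]' --rotation '[[0, 0, 0], [0, 0, 0], [0, 0, 0], [0, 0, 0], [0, 0, 0], [0, 0, 0], [0, 0, 0], [0, 0, 0], [0, 0, 0], [0, 0, 0], [0, 0, 0], [0, 0, 0]]'

```text
time: 3.0
tcp_pos: [0.6484, -0.0832, 0.2228]
tcp_rot: [180.0, 0.0, 177.6]
contact_force: [0.2, 0.4, 0.3]
width: 0.697
grasp_force: 0.0
```

Emit:
send_rows --linear '[[0, 0, 0], [0, 0, 0]]' --rotation '[[0, 0, 0], [0, 0, 0]]'

```text
time: 3.17
tcp_pos: [0.6478, -0.0844, 0.222]
tcp_rot: [-179.9, -0.0, 177.3]
contact_force: [-0.4, 0.3, -0.3]
width: 0.699
grasp_force: 0.0
```

Emit:
send_rows --linear '[[0, 0, 0.26], [0, 0, 0.26], [0, 0, 0.26], [0, 0, 0.26], [0, 0, 0.26], [0, 0, 0]]' --rotation '[[0, 0, 0], [0, 0, 0], [0, 0, 0], [0, 0, 0], [0, 0, 0], [0, 0, 0]]'

```text
time: 3.67
tcp_pos: [0.644, -0.0788, 0.0876]
tcp_rot: [179.9, -0.5, 177.7]
contact_force: [-1.1, 0.3, -0.5]
width: 0.7
grasp_force: 0.0
```

Emit:
send_rows --linear '[[0, 0, 0], [0, 0, 0], [0, 0, 0], [0, 0, 0], [0, 0, 0], [0, 0, 0], [0, 0, 0], [0, 0, 0]]' --rotation '[[0, 0, 0], [0, 0, 0], [0, 0, 0], [0, 0, 0], [0, 0, 0], [0, 0, 0], [0, 0, 0], [0, 0, 0]]' --grip 0 --force 15

```text
time: 4.33
tcp_pos: [0.6477, -0.0815, 0.0929]
tcp_rot: [180.0, 0.0, 177.6]
contact_force: [0.0, -1.6, 2.6]
width: 0.135
grasp_force: 15.4
```

Emit:
send_rows --linear '[[0, -0.15, 0], [0, -0.15, 0], [0, -0.15, 0], [0, -0.15, 0], [0, -0.15, 0], [0, -0.15, 0], [0, -0.15, 0], [0, -0.15, 0], [0, -0.15, 0], [0, -0.15, 0], [0, -0.15, 0], [0, -0.15, 0]]' --rotation '[[0, 0, 0], [0, 0, 0], [0, 0, 0], [0, 0, 0], [0, 0, 0], [0, 0, 0], [0, 0, 0], [0, 0, 0], [0, 0, 0], [0, 0, 0], [0, 0, 0], [0, 0, 0]]'

```text
time: 5.33
tcp_pos: [0.6407, -0.2508, 0.0925]
tcp_rot: [179.1, -0.2, 177.9]
contact_force: [-6.5, 30.7, 14.9]
width: 0.566
grasp_force: 14.9
```

Emit:
send_rows --linear '[[0, 0, 0], [0, 0, 0], [0, 0, 0], [0, 0, 0], [0, 0, 0]]' --rotation '[[0, 0, 0], [0, 0, 0], [0, 0, 0], [0, 0, 0], [0, 0, 0]]' --grip 0.5

```text
time: 5.75
tcp_pos: [0.6408, -0.2489, 0.0925]
tcp_rot: [179.1, -0.2, 178.0]
contact_force: [-5.4, 29.1, 16.6]
width: 0.523
grasp_force: 14.8
```

Emit:
send_rows --linear '[[0, 0, -0.3], [0, 0, -0.3], [0, 0, -0.3], [0, 0, -0.3], [0, 0, -0.3], [0, 0, -0.3], [0.37, 0.03, 0], [0.37, 0.03, 0], [0.37, 0.03, 0], [0, 0, 0]]' --rotation '[[0, 0, 0], [0, 0, 0], [0, 0, 0], [0, 0, 0], [0, 0, 0], [0, 0, 0], [0, 0, 0], [0, 0, 0], [0, 0, 0], [0, 0, 0]]'

```text
time: 6.58
tcp_pos: [0.5218, -0.2496, 0.272]
tcp_rot: [180.0, -0.3, 177.3]
contact_force: [0.3, -0.9, -0.4]
width: 0.501
grasp_force: 0.0
```

```bash
cat > m.py <<'E'
from h import *
np.set_printoptions(precision=4,suppress=True)
def cloud(c):
    f=192/np.tan(np.radians(c['vfov']/2)); h,w=c['z_map'].shape
    u,v=np.meshgrid(np.arange(w),np.arange(h)); d=np.stack([(u-c['cx'])/f,(v-c['cy'])/f],-1); s=d.copy()
    for _ in range(15): s=d/(1+c['k1']*(s**2).sum(-1,keepdims=True))
    r=np.concatenate([s,np.ones((h,w,1))],-1)@rot(c['orientation']).T
    return np.array(c['origin'])+r*c['z_map'][...,None]
def rect(q): return cv2.minAreaRect((q[:,:2]*1000).astype(np.float32))
def mark(c):
    P=cloud(c); hsv=cv2.cvtColor(c['frame'],cv2.COLOR_RGB2HSV); H,S,V=[hsv[...,i].astype(int) for i in range(3)]
    g=(P[...,0]>.57)&(P[...,0]<.72)&(P[...,1]>-.1)&(P[...,1]<.06)&(P[...,2]<.045)&(c['z_map']>0)
    m=(H>98)&(H<125)&(S>90)&g; Q=np.array([atz(c,(x,y),.025) for y,x in np.argwhere(m)])
    r=((H<8)|(H>172))&(S>110)&g; D=np.array([atz(c,(x,y),.025) for y,x in np.argwhere(r)])
    w=(np.convolve([0],[0]),); print(len(Q),'blue',rect(Q),len(D),'red',D.mean(0) if len(D) else 0, 'depth z',P[m][:,2].mean(), 'px',np.argwhere(r).mean(0)[::-1] if len(D) else 0)
E
python3 - <<'E'
from m import *
for n in('scene','top'):
    c=camera(n);save(c,n+'1');P=cloud(c);ok=c['z_map']>0
    print(n,[(np.round(r['centre'],1),round(r['score'],2),atd(c,r['centre'])) for r in place_of(n,'tray_grip')[:2]])
    try: mark(c)
    except Exception as e: print(e)
    m=(P[...,2]>.108)&(P[...,2]<.14)&(P[...,0]>.58)&(P[...,0]<.72)&(P[...,1]>-.35)&(P[...,1]<.05)&ok
    q=P[m]; print('fin',len(q),np.median(q,0) if len(q) else 0,rect(q) if len(q)>3 else 0)
    m=(P[...,0]>.38)&(P[...,0]<.54)&(P[...,1]>-.19)&(P[...,1]<-.07)&(P[...,2]>.155)&(P[...,2]<.18)&ok
    q=P[m]
    if len(q): print('meter',len(q),q.mean(0),rect(q))
a=cv2.imread('pics/scene1.png');b=cv2.imread('pics/top1.png')
cv2.imwrite('pics/both1.png',np.vstack([cv2.resize(a[130:330,140:440],(450,300)),cv2.resize(b[70:260,90:375],(450,300))]))
E
```

```text
scene [(array([249.2, 268.5]), 0.56, array([ 0.6121, -0.2098,  0.0542])), (array([349.9, 167.1]), 0.56, array([0.4928, 0.1606, 0.0602]))]
414 blue ((635.6932373046875, -23.548851013183594), (69.55918884277344, 45.162872314453125), 4.007106304168701) 25 red [ 0.6355 -0.0234  0.025 ] depth z 0.025896466582818318 px [324.4  245.72]
fin 248 [ 0.6433 -0.2345  0.1243] ((639.937744140625, -233.05223083496094), (12.429823875427246, 60.28076171875), 87.73847198486328)
meter 215 [ 0.4711 -0.1342  0.1643] ((468.4497375488281, -132.92926025390625), (41.05879211425781, 25.907611846923828), 5.090457916259766)
top [(array([294.8, 130.5]), 0.98, array([ 0.6517, -0.2274,  0.1022]))]
260 blue ((640.18798828125, -24.75766372680664), (66.41935729980469, 44.80353927612305), 0.6282172799110413) 11 red [ 0.6391 -0.0236  0.025 ] depth z 0.027095039446059406 px [224.0909 139.3636]
fin 109 [ 0.6395 -0.2311  0.1256] ((641.934326171875, -232.38223266601562), (12.0040283203125, 60.732269287109375), 86.50823211669922)
meter 146 [ 0.4696 -0.1323  0.1666] ((470.15155029296875, -132.32015991210938), (40.06239700317383, 25.929201126098633), 6.422759532928467)
```

View pics/both1.png

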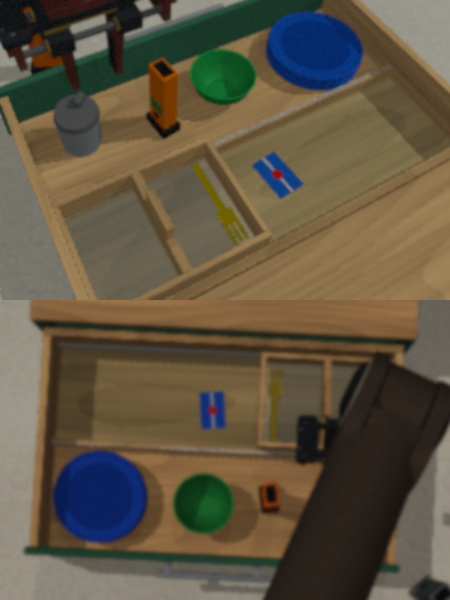

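The tray is now at its right end, about 210 mm from the dot, and the mark is fully uncovered, at (277,174) in the upper panel. I'll refine the angles of the mark and the meter.

Run:
```python
from m import *
def ang(q):
    e,v=np.linalg.eigh(np.cov(q[:,:2].T)); d=v[:,1]; return (np.degrees(np.arctan2(d[1],d[0]))+90)%180-90
for n in('scene','top'):
  A=[];M=[];C=[];MC=[];px_=[]
  for k in range(4):
    c=camera(n);P=cloud(c); hsv=cv2.cvtColor(c['frame'],cv2.COLOR_RGB2HSV); H,S,V=[hsv[...,i].astype(int) for i in range(3)]
    g=(P[...,0]>.57)&(P[...,0]<.72)&(P[...,1]>-.1)&(P[...,1]<.06)&(P[...,2]<.045)&(c['z_map']>0)
    m=((H>98)&(H<125)&(S>90)&g).astype(np.uint8)
    hull=cv2.convexHull(np.argwhere(m)[:,::-1].astype(np.int32)); f=np.zeros_like(m); cv2.fillConvexPoly(f,hull,1)
    Q=np.array([atz(c,(x,y),.025) for y,x in np.argwhere(f)]); A.append(ang(Q)); C.append(Q.mean(0)); px_.append(np.argwhere(f).mean(0)[::-1])
    # line between two blue halves: PCA normal: white line direction from each half
    m2=(H<22)&(S>150)&(P[...,0]>.38)&(P[...,0]<.54)&(P[...,1]>-.19)&(P[...,1]<-.07)
    t=(P[...,0]>.38)&(P[...,0]<.54)&(P[...,1]>-.19)&(P[...,1]<-.07)&(P[...,2]>.158)&(P[...,2]<.175)
    T=np.array([atz(c,(x,y),.165) for y,x in np.argwhere(t)]); M.append(ang(T)); MC.append(T.mean(0))
  print(n,'mark',np.array(A),np.mean(C,0),np.mean(px_,0),'meter',np.array(M),np.mean(MC,0))
  if n=='scene': a,pa=c,np.mean(px_,0)
print('tri',two(a,pa,c,np.mean(px_,0)), get_state()['tcp_pos'])
```

```text
scene mark [3.6036 3.7497 3.7778 3.7497] [ 0.6366 -0.0238  0.025 ] [324.5657 246.2274] meter [2.1872 1.5683 2.0235 3.0478] [ 0.4705 -0.1338  0.165 ]
top mark [4.1927 4.1927 4.1927 4.1927] [ 0.6393 -0.0243  0.025 ] [224.3468 139.2919] meter [7.1795 7.8176 8.8485 7.6387] [ 0.4699 -0.1323  0.165 ]
tri [ 0.6383 -0.0249  0.0283] [ 0.5298 -0.2476  0.2723]
```

Emit:
send_rows --linear '[[0, 0, 0], [0, 0, 0], [0.116, 0.303, 0], [0.116, 0.303, 0], [0.116, 0.303, 0], [0.116, 0.303, 0], [0, 0, 0], [0, 0, 0], [0, 0, 0], [0, 0, 0]]' --rotation '[[0, 0, -0.75], [0, 0, -0.75], [0, 0, 0], [0, 0, 0], [0, 0, 0], [0, 0, 0], [0, 0, 0], [0, 0, 0], [0, 0, 0], [0, 0, 0]]' --grip 0.7

```text
time: 8.02
tcp_pos: [0.47, -0.1337, 0.2727]
tcp_rot: [-180.0, 0.0, -173.5]
contact_force: [0.7, -1.0, -0.4]
width: 0.699
grasp_force: 0.0
```

Run:
```python
from m import *
L=[]
for k in range(4): camera('scene'); s=get_state(); L.append(np.r_[s['tcp_pos'],s['tcp_rot'],s['contact_force']])
L=np.array(L);print(L.mean(0));print(L.std(0)); print(s['time'],s['width'])
```

```text
[   0.4698   -0.1335    0.2725 -179.985    -0.017  -173.5258    0.2142
    0.1097    0.4085]
[0.0001 0.0001 0.0001 0.0067 0.0098 0.0052 0.8124 0.5062 0.3466]
8.2167 0.7028039325215183
```

Well placed. I'll go down 170 mm and close.

Emit:
send_rows --linear '[[0, 0, 0.3], [0, 0, 0.3], [0, 0, 0.3], [0, 0, 0.3], [0, 0, 0.2], [0, 0, 0.2], [0, 0, 0.1], [0, 0, 0]]' --rotation '[[0, 0, 0], [0, 0, 0], [0, 0, 0], [0, 0, 0], [0, 0, 0], [0, 0, 0], [0, 0, 0], [0, 0, 0]]'

```text
time: 8.88
tcp_pos: [0.4682, -0.1326, 0.1006]
tcp_rot: [180.0, -0.2, -173.5]
contact_force: [0.5, 0.6, 0.3]
width: 0.696
grasp_force: 0.0
```

Emit:
send_rows --linear '[[0, 0, 0], [0, 0, 0], [0, 0, 0], [0, 0, 0], [0, 0, 0], [0, 0, 0], [0, 0, 0], [0, 0, 0]]' --rotation '[[0, 0, 0], [0, 0, 0], [0, 0, 0], [0, 0, 0], [0, 0, 0], [0, 0, 0], [0, 0, 0], [0, 0, 0]]' --grip 0 --force 25

```text
time: 9.55
tcp_pos: [0.4698, -0.1325, 0.1031]
tcp_rot: [-180.0, 0.0, -173.4]
contact_force: [-1.2, 1.0, 4.6]
width: 0.301
grasp_force: 25.0
```

Emit:
send_rows --linear '[[0, 0, -0.2], [0, 0, -0.3], [0, 0, -0.3], [0, 0, -0.2], [0, 0, 0], [0, 0, 0]]' --rotation '[[0, 0, 0], [0, 0, 0], [0, 0, 0], [0, 0, 0], [0, 0, 0], [0, 0, 0]]'

```text
time: 10.05
tcp_pos: [0.4699, -0.1325, 0.2031]
tcp_rot: [-180.0, 0.1, -173.4]
contact_force: [0.9, 0.3, -1.8]
width: 0.293
grasp_force: 25.0
```

Run:
```python
from m import *
L=[]
for k in range(5): c=camera('scene'); s=get_state(); L.append(np.r_[s['tcp_pos'],s['tcp_rot'],s['contact_force'],s['torque']])
L=np.array(L);print(L.mean(0)); print(s['time'],s['width'],s['grasp_force'])
a=c['frame'];b=camera('top')['frame']
cv2.imwrite('pics/both2.png',np.vstack([cv2.resize(a[60:300,140:440],(500,400))[...,::-1],cv2.resize(b[70:260,90:375],(500,200))[...,::-1]]))
```

```text
[   0.4687   -0.1323    0.2014  179.968    -0.1129 -173.435    -0.3024
    0.0461   -2.203     0.0174    0.0411    0.0042]
10.3 0.29877533458760824 24.998319447040558
```

View pics/both2.png

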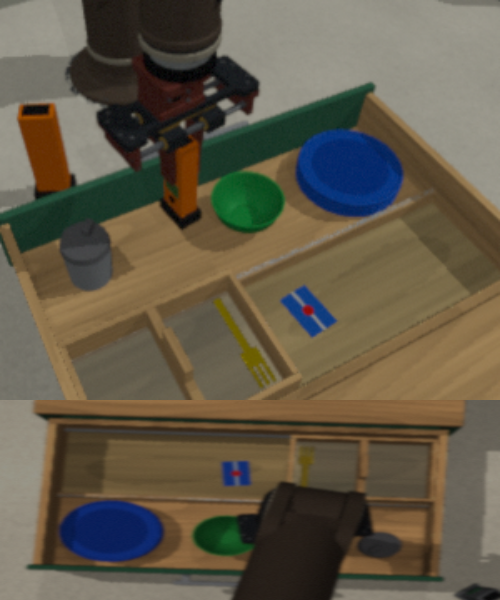

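The meter is upright in the grip at (182,180), and the mark shows uncovered at (308,311). Next I'm carrying it over the mark and lowering it to about 20 mm above.

Emit:
send_rows --linear '[[0, 0, 0], [-0.293, 0.161, 0], [-0.293, 0.161, 0], [-0.293, 0.161, 0], [-0.293, 0.161, 0], [-0.293, 0.161, 0], [-0.293, 0.161, 0], [0, 0, 0.2], [0, 0, 0.2], [0, 0, 0.2], [0, 0, 0.2], [0, 0, 0]]' --rotation '[[0, 0, 0.43], [0, 0, 0], [0, 0, 0], [0, 0, 0], [0, 0, 0], [0, 0, 0], [0, 0, 0], [0, 0, 0], [0, 0, 0], [0, 0, 0], [0, 0, 0], [0, 0, 0]]'

```text
time: 11.35
tcp_pos: [0.6352, -0.0238, 0.1175]
tcp_rot: [180.0, -0.5, -176.0]
contact_force: [-0.5, -0.1, -1.6]
width: 0.298
grasp_force: 25.0
```

```bash
cat > chk.py <<'E'
from m import *
import sys
L=[];F=[]
for k in range(6):
    c=camera('scene'); s=get_state(); L.append(np.r_[s['tcp_pos'],s['tcp_rot'],s['contact_force'],s['torque']])
print(np.mean(L[2:],0),s['time'],s['width'])
p=np.mean(L[2:],0)[:3]; yaw=np.mean([l[5] for l in L[2:]]) if L[-1][5]>0 else np.mean([l[5] for l in L[2:]])
fz=p[2]-.0781; Rm=R.from_euler('z',yaw+180,degrees=True).as_matrix()
img=cv2.resize(c['frame'],None,fx=4,fy=4,interpolation=cv2.INTER_CUBIC)[...,::-1].copy()
def draw(o,Rz,x,y,z,col):
    pts=[px(c,o+Rz@[sx*x/2,sy*y/2,z]) for sx,sy in((1,1),(-1,1),(-1,-1),(1,-1))]
    cv2.polylines(img,[((np.array(pts)+.5)*4-.5).round().astype(int)],True,col,1)
o=np.array([p[0],p[1],fz])
draw(o,Rm,.05,.034,0,(255,255,0)); draw(o,Rm,.05,.034,.018,(255,255,0)); draw(o,Rm,.04,.026,.14,(0,255,0))
draw(np.array([.6366,-.0238,.025]),R.from_euler('z',4,degrees=True).as_matrix(),.07,.046,0,(255,0,255))
u=px(c,o).astype(int)*4; cv2.imwrite(f'pics/{sys.argv[1]}.png',img[u[1]-420:u[1]+140,u[0]-300:u[0]+300])
P=cloud(c); f=(np.abs(P[...,0]-p[0])<.06)&(np.abs(P[...,1]-p[1])<.05)&(P[...,2]>fz-.005)&(P[...,2]<fz+.15)
hsv=cv2.cvtColor(c['frame'],cv2.COLOR_RGB2HSV); om=f&(hsv[...,0]<18)&(hsv[...,1]>170)&(hsv[...,2]>90)
q=(P[om]-o)@Rm; print('orange in tool frame: min/max pct',np.percentile(q,[2,50,98],axis=0))
E
python3 chk.py c1
```

```text
[   0.6389   -0.0241    0.1237 -179.9974    0.077  -176.0296    0.6229
   -0.0663   -0.9785    0.0364    0.0133    0.009 ] 11.65 0.2958974898023638
orange in tool frame: min/max pct [[-0.0135 -0.0138  0.0237]
 [ 0.0183 -0.0097  0.0711]
 [ 0.0193  0.0102  0.1268]]
```

View pics/c1.png

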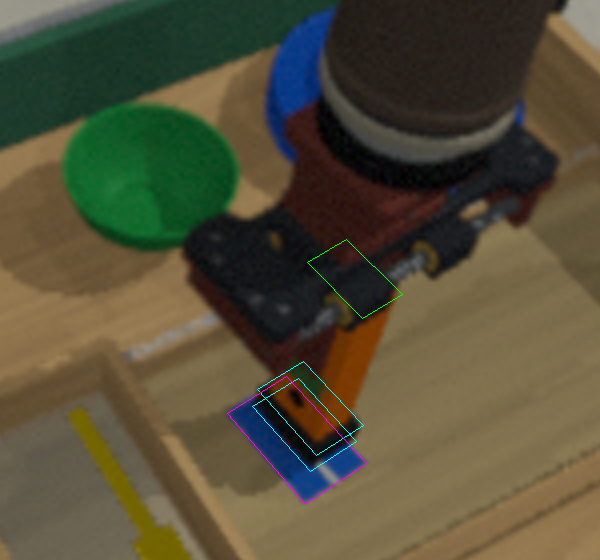

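The foot outline lies centred over the mark and lined up with it, within about 1 mm. I'm lowering the meter gently.

Emit:
send_rows --linear '[[0.008, 0.005, 0.05], [0, 0, 0.05], [0, 0, 0.04], [0, 0, 0.03], [0, 0, 0.02], [0, 0, 0], [0, 0, 0], [0, 0, 0]]' --rotation '[[0, 0, 0], [0, 0, 0], [0, 0, 0], [0, 0, 0], [0, 0, 0], [0, 0, 0], [0, 0, 0], [0, 0, 0]]'

```text
time: 12.32
tcp_pos: [0.6375, -0.0236, 0.1037]
tcp_rot: [-180.0, 0.0, -176.0]
contact_force: [0.2, 0.1, -1.5]
width: 0.294
grasp_force: 25.0
```

Emit:
send_rows --linear '[[0, 0, 0.015], [0, 0, 0.01], [0, 0, 0.01], [0, 0, 0], [0, 0, 0], [0, 0, 0]]' --rotation '[[0, 0, 0], [0, 0, 0], [0, 0, 0], [0, 0, 0], [0, 0, 0], [0, 0, 0]]'

```text
time: 12.82
tcp_pos: [0.6377, -0.0236, 0.1005]
tcp_rot: [-180.0, 0.0, -176.0]
contact_force: [0.2, 0.8, 2.1]
width: 0.301
grasp_force: 25.0
```

```bash
python3 chk.py c2
```

```text
[   0.6377   -0.0236    0.1004 -179.9969    0.0423 -176.0213    0.7835
    0.1991    2.8082   -0.0339   -0.1458   -0.0112] 13.1167 0.29586875427458026
orange in tool frame: min/max pct [[-0.0125 -0.0138  0.0226]
 [ 0.0179 -0.0098  0.0703]
 [ 0.0191  0.0103  0.1247]]
```

Emit:
send_rows --linear '[[0, 0, 0.007], [0, 0, 0], [0, 0, 0], [0, 0, 0], [0, 0, 0]]' --rotation '[[0, 0, 0], [0, 0, 0], [0, 0, 0], [0, 0, 0], [0, 0, 0]]'

```text
time: 13.53
tcp_pos: [0.6377, -0.0235, 0.0996]
tcp_rot: [-180.0, 0.0, -176.0]
contact_force: [1.8, -1.0, 4.0]
width: 0.298
grasp_force: 25.0
```

```bash
python3 chk.py c3
```

```text
[   0.6376   -0.0235    0.0996 -179.9978    0.035  -176.0214    2.1625
   -0.4865    4.0096   -0.0565   -0.5014    0.016 ] 13.8333 0.2929279712293373
orange in tool frame: min/max pct [[-0.0122 -0.0139  0.0233]
 [ 0.018  -0.0093  0.072 ]
 [ 0.0191  0.0103  0.1246]]
```

View pics/c3.png

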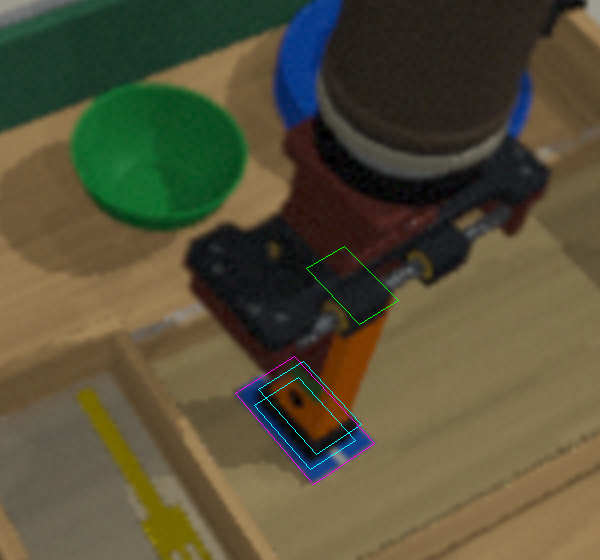

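```bash
cat >> chk.py <<'E'
fr=[];
for k in range(6):
    if k: c=camera('scene'); P=cloud(c); s=get_state(); L.append(np.r_[s['tcp_pos'],s['tcp_rot'],s['contact_force'],s['torque']])
    hsv=cv2.cvtColor(c['frame'],cv2.COLOR_RGB2HSV); f=(np.abs(P[...,0]-p[0])<.06)&(np.abs(P[...,1]-p[1])<.05)
    om=f&(hsv[...,0]<18)&(hsv[...,1]>170)&(hsv[...,2]>60); q=(P[om]-o)@Rm; fr.append(q)
q=np.vstack(fr); r=q[(q[:,0]>.012)&(q[:,1]>-.008)]
k=np.polyfit(r[:,2],r[:,0],1); k=np.polyfit(*r[np.abs(np.polyval(k,r[:,2])-r[:,0])<.002][:,[2,0]].T,1); print('+x face tilt deg',np.degrees(np.arctan(k[0])),'x at z=0,.1',np.polyval(k,[0,.1]),len(r))
r=q[(q[:,1]<-.008)&(q[:,0]<.014)]; k=np.polyfit(r[:,2],r[:,1],1); print('-y face tilt',np.degrees(np.arctan(k[0])),np.polyval(k,[0,.1]),len(r))
print('F,T',np.mean(L[2:],0)[6:])
E
python3 chk.py c4
```

```text
[   0.6376   -0.0235    0.0996 -179.9984    0.0318 -176.0216    2.6033
   -0.6585    4.3301   -0.0709   -0.6679    0.0008] 14.1333 0.29518120134438336
orange in tool frame: min/max pct [[-0.0125 -0.0139  0.0235]
 [ 0.018  -0.0097  0.0721]
 [ 0.019   0.0106  0.125 ]]
+x face tilt deg -0.04574813988908837 x at z=0,.1 [0.0185 0.0184] 861
-y face tilt -0.2194779594677328 [-0.0129 -0.0133] 636
F,T [ 2.712  -0.7623  4.0605 -0.0912 -0.746   0.0008]
```

Emit:
send_rows --linear '[[-0.004, 0, 0], [0, 0, 0], [0, 0, 0], [0, 0, 0], [0, 0, 0], [0, 0, 0], [0, 0, 0], [0, 0, 0], [0, 0, 0], [0, 0, 0], [0, 0, 0], [0, 0, 0]]' --rotation '[[0, 0, 0], [0, 0, 0], [0, 0, 0], [0, 0, 0], [0, 0, 0], [0, 0, 0], [0, 0, 0], [0, 0, 0], [0, 0, 0], [0, 0, 0], [0, 0, 0], [0, 0, 0]]'

```text
time: 15.38
tcp_pos: [0.6377, -0.0236, 0.0994]
tcp_rot: [-180.0, -0.0, -176.0]
contact_force: [1.5, -1.0, 4.7]
width: 0.298
grasp_force: 25.0
```

```bash
python3 chk.py c5
```

```text
[   0.6377   -0.0235    0.0994   -0.0003   -0.0074 -176.0221    1.2594
   -0.5614    4.3279   -0.2304   -0.5306   -0.0081] 15.6833 0.29517651878191675
orange in tool frame: min/max pct [[-0.0124 -0.0141  0.0229]
 [ 0.018  -0.0094  0.0715]
 [ 0.019   0.0111  0.1248]]
+x face tilt deg -0.008921243396101678 x at z=0,.1 [0.0184 0.0184] 869
-y face tilt -0.19648217721643135 [-0.013  -0.0133] 640
F,T [ 1.5567 -0.752   4.2985 -0.2531 -0.5042 -0.0001]
```

```bash
python3 -c "
from bench import *
print(hand_in())"
```

```text
the job is handed in; nothing more can be done
None
```

I handed the job in with the tray at its right end, the mark fully uncovered, and the meter held upright with its foot within about 1 mm of the red dot, wide side along the white line, pressing at about 5.5 N; I saw no sign of the plates, bowl or cup moving.

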